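Clear the banding wheel and set its drag screw

ROBOT

A 6-joint arm with a two-finger parallel gripper is mounted at the origin on the work surface. World frame = base frame: x ahead of the robot, y to its left, z up, the work surface at z = 0. Lengths are in mm, angles in rad, forces in N, time in s.
With the tool pointing down it reaches from about 250 to 800 mm from the base axis. Payload 3.9 kg.
Tool frame: the origin (TCP) lies between the finger pads; the fingertips stand 22 mm ahead of it and the grasp point (between the pads) lies 3 mm ahead of it; z points along the fingers, x is the direction in which the jaws open and shut, and the axes are right-handed (so a half turn about z gives the same grasp; the last joint's range is limited). The gripper opens to 85 mm and grips with 20 to 120 N. Pads are 22 mm wide; open, the fingers measure 114 mm over their backs; the gripper's body (76 mm by 85 mm) begins 54 mm behind the grasp point. The pads swing forward as they close: fully open they stand 13 mm farther back than shut.
Start: joints at [1.247, 0.26, -0.138, 1.173, 0, 1.571], TCP at [167.035, 497.709, 253.304] pointing down, gripper open.
Joint ranges: [-2.78, 2.78], [-0.83, 1.72], [-1.28, 1.37], [-1.9, 2.12], [-1.57, 1.48], [-3.14, 3.14]. Speed limits (rad/s): [2.57, 2.57, 3.14, 3.14, 3.14, 3.14].

INTERFACE

Orientations are given as a unit quaternion [x, y, z, w].
In Python, from workcell import get_state, capture, get_calibration, hand_in gives the robot as it stands.
- The arm moves only by the tool jog_arm, never from a script. Its argument "deltas" is a list of rows, each a list of 7 numbers: the shift along the tool's x, y, z in mm, then the turn, a rotation vector about the tool's x, y, z in rad, then the opening in per cent of the stroke, from 0 (shut) to 100 (fully open). A call has 1 to 20 rows; each row is the pose to reach, as a shift and turn from the pose commanded when the call began, along the tool's axes at that moment; what a row does not reach only later rows make up. A row lasts 1/10 s, in which the tool goes at most 50 mm and 8.59 degrees, less where a joint would pass 70% of its speed; a pose out of reach is approached as far as the arm can. A call with a gripper value outside its range is refused whole. The fingers move at their own pace and stop on an object; "force" is the grip in N (left out, the last holds). Time passes only in rows, so rows that repeat a pose let the fingers close. It gives the time, the measured TCP pose, the force and the opening at its end, in the units of the state.
- get_state(): the state, without advancing time (a new reading comes with each control period).
- capture(name): name is "side" or "top"; returns (picture, depth): 420x560x3 uint8, red, green, blue; 420x560 float32, mm along the optical axis (not along the pixel's ray), 0 where there is no reading.
- get_calibration(name): a dict with "intrinsics" (3x3 intrinsics, pixels), "pose" (4x4, takes a point from camera to world coordinates). Camera axes: x right, y up, looking along -z (the intrinsics and any distortion apply to the point x, -y, -z); pixel columns grow to the right and rows downward; lengths in mm; the calibration is good to about 2 mm. A picture is of the moment at which its call begins. get_calibration takes no time and is no camera call.
- hand_in(): hands the job in, once; it reports no verdict.
The state is a dict: "t": time; "qpos": joint angles; "qvel": joint speeds; "effort": joint torques, N m; "ee_pos": TCP position; "tcp_rot": TCP orientation; "ft_force": force on the tool from outside, world axes, zero at the start; "ft_torque": the same for the moment, N m; "gripper_width": finger opening in mm.
Only numpy, scipy, OpenCV 4.12 (cv2) and the standard library are available. Lean on these libraries where they do the work, as an engineer would, in place of code of your own. Each camera call takes 0.05 s, during which the arm holds its last target.

TASK

Get the potter's banding wheel ready: clear its top by putting the two loop-ended turning tools in the long tray and the flat wooden rib in the square tub, and leave the cup, jar and other things around it where they are. Then turn the wheel's steel thumbscrew clockwise until it seats, back it off a quarter turn, and finish while still holding the screw steady there between the fingers; do not let go of it.

Things in the scene. Friction and masses are not known exactly. Their poses are not given: they have to be found in the camera images.
- tool_a_mid (a point): double-ended turning tool lying on the banding wheel: straight wooden handle 88 long x 16 wide x 14 high, with a three-cornered steel wire loop at each end, 150 long over all, about 45 g. This point: centre of the handle, half-way up; its x axis runs along the handle. Grip the handle across its 16 mm width.
- tool_b_mid (a point): double-ended turning tool lying on the banding wheel: straight wooden handle 88 long x 16 wide x 14 high, with a rounded steel wire loop at each end, 150 long over all, about 45 g. This point: centre of the handle, half-way up; its x axis runs along the handle. Grip the handle across its 16 mm width.
- rib_mid (a point): flat light-wood throwing rib lying on the banding wheel: 92 long x 46 wide x 11 thick, straight long sides and round ends, about 35 g. This point: its centre, half-way up; its x axis runs along its length. Grip it across its 46 mm width.
- long_tray: fixed plywood tray, long and narrow: 240 (its x) x 100 (its y), 40 high, walls and floor 6 thick, open on top. Origin: centre of its underside, on the table. It may be on the robot's left or right.
- square_tub: fixed plywood tub, square: 140 x 140, 40 high, walls and floor 6 thick, open on top. Origin: centre of its underside, on the table. It is on the side opposite to the long tray.
- banding: the banding wheel: grey foot fixed to the table, round aluminium top 240 across whose surface is 55 above the table and turns stiffly about the middle (0.4 N m). Origin: centre of the foot's underside. Along the foot's -y, 158 from the middle, stands a grey bracket 36 x 36, 60 high, that carries the thumbscrew upright.
- drag_screw_grip (a point): steel thumbscrew standing upright on the bracket beside the wheel: a flat upright wing 40 long x 10 thick x 28 tall (72 to 100 above the table) on a stem 9 across. This point: on the screw's vertical axis at the height to grip, 88 above the table; its x axis runs along the wing (and turns with it), so grip across its y, 10 mm. It turns in place and does not rise or sink noticeably.
- drag_screw (a joint): angle of the thumbscrew in rad: 0 = seated (dead stop, as far clockwise as seen from above as it goes), growing as it is backed off counter-clockwise; quarter turn = 1.57. Starts 0.6 to 2.0 from the stop. Turning takes about 0.06 N m, then it stops dead; it stays where it is left.
- cup: bystander, leave alone: white ceramic cup, 80 tall, 72 across. Origin: its underside, centre.
- glaze_jar: bystander, leave alone: closed glass jar, 85 tall, 60 across. Origin: its underside, centre.
- bisque_bowl: bystander, leave alone: small terracotta bowl, 45 tall, 100 across. Origin: its underside, centre.
- stamp: bystander, leave alone: turned dark wooden stamp, 50 tall, 30 across. Origin: its underside, centre.
- kiln_ring: bystander, leave alone: terracotta ring, 18 tall, 48 across. Origin: its underside, centre.
- glaze_brush: bystander, leave alone: brush lying beyond the bin on the robot's right. Origin: its underside.
- spatula: bystander, leave alone: spatula lying beyond the bin on the robot's left. Origin: its underside.
Not all that is in view belongs to the job. Leave any orange or red look-alike of the part that bears tool_b_mid alone.

How it is judged (in metres and radians):
On the way, in this order (a step that is already met when the one before it is completed fails the run):
1. both turning tools lie in the long tray and the rib lies in the square tub, released (x of tool_a_mid in the frame of long_tray between -0.112 and 0.112 m and y of tool_a_mid in the frame of long_tray between -0.042 and 0.042 m and z of each of tool_a_mid, tool_b_mid in the frame of long_tray below 0.036 m and x of tool_b_mid in the frame of long_tray between -0.112 and 0.112 m and y of tool_b_mid in the frame of long_tray between -0.042 and 0.042 m and x of rib_mid in the frame of square_tub between -0.062 and 0.062 m and y of rib_mid in the frame of square_tub between -0.062 and 0.062 m and z of rib_mid in the frame of square_tub below 0.036 m and contact force between the fingers and tool_a below 0.2 N and contact force between the fingers and tool_b below 0.2 N and contact force between the fingers and rib below 0.2 N and linear speed of each of tool_a, tool_b, rib below 0.03 m/s), for 0.1 s.
2. the thumbscrew is turned home to its stop (value of joint drag_screw below 0.06 rad and contact force between the fingers and drag_screw above 0.5 N), for 0.05 s.
At the end, for the whole second after the job is handed in: Tools lie in the long tray and rib in the square tub (centres within the walls, under 36 mm above the bin's underside), released, at rest; after seating (within 0.06 rad of the stop) the screw stands 90 +/- 15 degrees off its stop, still, and the fingers hold it (over 4 N) (all of step 1 and value of joint drag_screw between 1.31 and 1.83 rad and velocity of joint drag_screw between -0.1 and 0.1 rad/s and contact force between the fingers and drag_screw above 4 N); the arm keeps its last pose, push and grip.
It fails at once if a bystander is moved more than 30 mm (distance of any of cup, glaze_jar, bisque_bowl, stamp, kiln_ring, glaze_brush, spatula from where it was at the start of the episode above 0.03 m).
It also fails if it takes over 72 s, if anything falls off the work surface, if the arm or the gripper's body presses on something with over 40 N, if the wrist force passes 120 N, or if a joint passes its speed limit or range.

## Working session

There is one attempt and no reset: what is moved stays moved. The work goes in short steps, Python scripts to look and compute and a tool call to move; the robot and the scene stay as the last step left them, time stands still between calls to the robot, and variables do not carry over. Pictures are saved under pics/ and viewed, and the job is handed in when it is done.

Besides the shell and the picture viewer there is one more tool, called by a JSON object that holds its "name" and its "arguments". jog_arm: Moves the arm, as the interface text tells. Its arguments: {"type":"object","properties":{"deltas":{"type":"array","items":{"type":"array","items":{"type":"number"}}},"force":{"type":"number"}},"required":["deltas"]}

```bash
mkdir -p pics; ls; cat > h.py <<'E'
import numpy as np,cv2
from workcell import *
def cap(n,f):
    p,d=capture(n); cv2.imwrite(f'pics/{f}.png',cv2.cvtColor(p,cv2.COLOR_RGB2BGR)); np.savez(f'pics/{f}.npz',p=p,d=d); return p,d
def ray(n,u,v):
    c=get_calibration(n);K=np.array(c['intrinsics']);T=np.array(c['pose'])
    d=np.linalg.inv(K)@np.array([u,v,1.]); d=np.array([d[0],-d[1],-d[2]])
    return T[:3,3],T[:3,:3]@d
def onz(n,u,v,z):
    o,d=ray(n,u,v); return o+d*(z-o[2])/d[2]
def proj(n,P):
    c=get_calibration(n);K=np.array(c['intrinsics']);T=np.array(c['pose'])
    q=np.linalg.inv(T)@np.append(P,1.);q=K@np.array([q[0],-q[1],-q[2]]);return q[:2]/q[2]
E
python3 - <<'E'
from h import *
for n in('top','side'):
    cap(n,n+'0');c=get_calibration(n);print(c)
print(get_state())
E
```

```text
pics
{'intrinsics': array([[524.73702295,   0.        , 276.60888656],
       [  0.        , 524.73702295, 204.40775955],
       [  0.        ,   0.        ,   1.        ]]), 'pose': array([[ 7.36539376e-03,  9.92508268e-01, -1.21955272e-01,
         3.39587886e+02],
       [-9.99957623e-01,  6.63671421e-03, -6.38010881e-03,
        -1.26136506e+01],
       [-5.52292845e-03,  1.21997096e-01,  9.92515091e-01,
         1.49498363e+03],
       [ 0.00000000e+00,  0.00000000e+00,  0.00000000e+00,
         1.00000000e+00]])}
{'intrinsics': array([[432.75735971,   0.        , 277.39189043],
       [  0.        , 432.75735971, 208.74458295],
       [  0.        ,   0.        ,   1.        ]]), 'pose': array([[-9.25203990e-01,  2.60127237e-01, -2.76281373e-01,
         1.29431198e+02],
       [-3.79083908e-01, -6.00742740e-01,  7.03849097e-01,
         9.43140605e+02],
       [ 1.71162920e-02,  7.55937815e-01,  6.54419630e-01,
         9.70398087e+02],
       [ 0.00000000e+00,  0.00000000e+00,  0.00000000e+00,
         1.00000000e+00]])}
{'t': 0.1, 'qpos': array([ 1.24700490e+00,  2.60606506e-01, -1.39226759e-01,  1.17273067e+00,
        3.17098279e-05,  1.57081163e+00]), 'qvel': array([ 1.32097905e-03, -1.82021897e-03,  2.99988815e-03,  1.95813807e-03,
       -2.09064958e-05, -9.41193398e-04]), 'effort': array([-1.43269721e-03, -4.06508124e+01,  2.54527974e+01,  1.01013057e-02,
       -9.32328953e-05, -1.04771525e-08]), 'ee_pos': array([166.84231536, 497.17235973, 252.55935729]), 'tcp_rot': array([ 8.11842583e-01,  5.83875705e-01, -7.26759653e-04,  5.03171370e-04]), 'ft_force': array([-0.24450363,  0.70683102, -0.13479104]), 'ft_torque': array([0.00342409, 0.0113681 , 0.01807759]), 'gripper_width': 85.27067768356267}
```

View pics/top0.png

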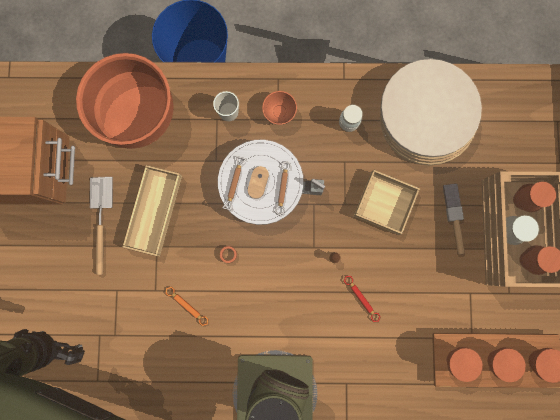

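View pics/side0.png

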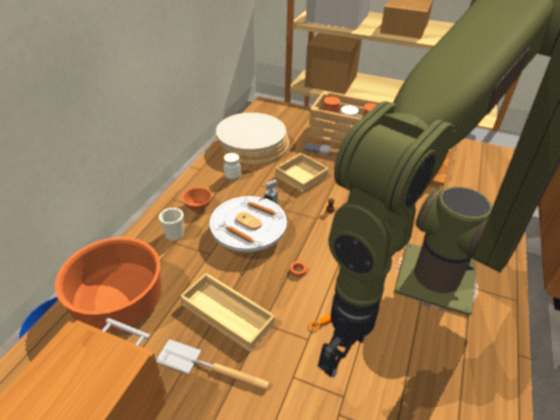

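The top view shows the wheel at about (261,182), the long tray on the left (152,210), the tub on the right (387,202) and the screw at (316,186).

Candidates for the turning tools:
- Brown tools on the wheel at (234,185) and (283,188).
- The orange look-alike at (186,306) and the red one at (360,298) on the table, which I leave alone.

Next is a close crop of the wheel.

```bash
python3 - <<'E'
from h import *
p=cv2.imread('pics/top0.png')
cv2.imwrite('pics/crop0.png',cv2.resize(p[130:235,210:335],None,fx=6,fy=5.7,interpolation=cv2.INTER_CUBIC)[:600,:800])
cv2.imwrite('pics/crop1.png',cv2.resize(p[160:260,110:210],None,fx=6,fy=6,interpolation=cv2.INTER_CUBIC))
cv2.imwrite('pics/crop2.png',cv2.resize(p[160:240,345:425],None,fx=6,fy=6,interpolation=cv2.INTER_CUBIC))
E
```

```text
(no output)
```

View pics/crop0.png

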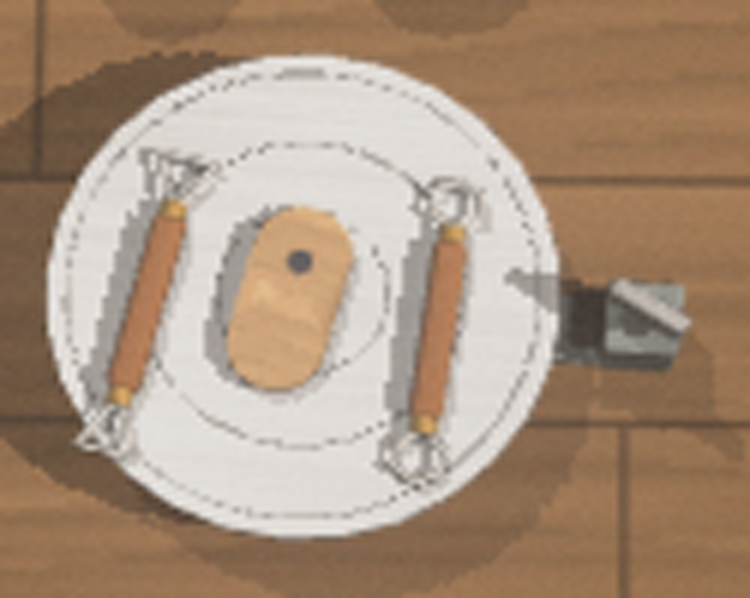

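View pics/crop1.png

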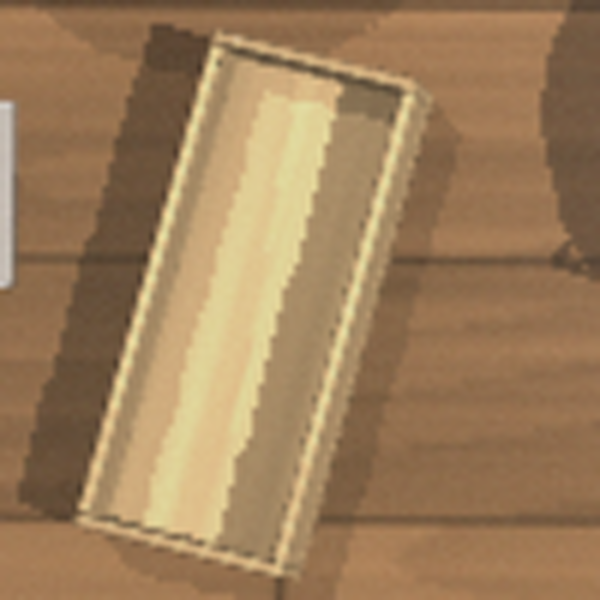

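View pics/crop2.png

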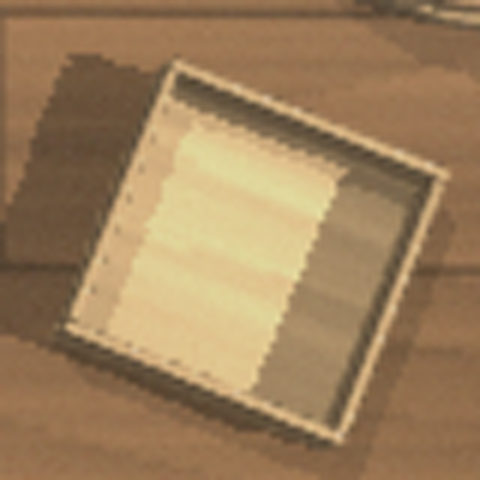

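The crop confirms the choice. The tool at (234,185) has three-cornered loops, so it is tool A. The tool at (283,188) has rounded loops, so it is tool B. The rib is at (258,182), and the screw's wing is a slanted bar near (318,184).

```bash
python3 - <<'E'
from h import *
z=np.load('pics/top0.npz');p=z['p'];hsv=cv2.cvtColor(p,cv2.COLOR_RGB2HSV)
def pca(mask,zz,lbl):
    v,u=np.nonzero(mask);P=np.array([onz('top',a,b,zz)[:2] for a,b in zip(u,v)])
    r=cv2.minAreaRect(P.astype(np.float32))
    m=P.mean(0);w,V=np.linalg.eigh(np.cov((P-m).T));d=V[:,1]
    if d[0]<0:d=-d
    print(lbl,len(P),m.round(1),'ang',np.arctan2(d[1],d[0]).round(3),'rect',np.round(r[0],1),np.round(r[1],1),np.round(np.sqrt(12*w),1))
disk=np.zeros(p.shape[:2],np.uint8);cv2.circle(disk,(261,182),38,1,-1)
m=((hsv[...,1]>60)&(disk>0)).astype(np.uint8)
n,l,s,c=cv2.connectedComponentsWithStats(m)
for i in range(1,n):
    if s[i,4]>30: print(c[i]); pca(l==i,66 if 245<c[i][0]<270 else 66,i)
# wheel
m=((hsv[...,1]<40)&(hsv[...,2]>190)).astype(np.uint8);n,l,s,c=cv2.connectedComponentsWithStats(m)
i=l[182,222] or l[150,262];print('wheel',s[i],c[i])
cs,_=cv2.findContours((l==i).astype(np.uint8),cv2.RETR_EXTERNAL,cv2.CHAIN_APPROX_NONE)
P=np.array([onz('top',*q[0],55)[:2] for q in max(cs,key=len)],np.float32);print(cv2.minEnclosingCircle(P),cv2.fitEllipse(P))
for nm,C,(u0,v0),k in(('tray',[(213,35),(425,92),(292,575),(78,518)],(110,160),6),('tub',[(175,63),(447,173),(338,440),(68,328)],(345,160),6)):
    P=np.array([onz('top',u0+a/k-.4,v0+b/k-.4,40)[:2] for a,b in C]);print(nm,P.round(1).tolist(),P.mean(0))
    for a in range(4):
        e=P[(a+1)%4]-P[a];print(np.hypot(*e).round(1),np.arctan2(e[1],e[0]).round(3))
# screw wing by depth
d=z['d'];c=get_calibration('top');K=c['intrinsics'];T=c['pose']
v,u=np.mgrid[170:200,300:332];u=u.ravel();v=v.ravel();dd=d[v,u]
X=np.stack([(u-K[0,2])/K[0,0]*dd,-(v-K[1,2])/K[1,1]*dd,-dd,np.ones_like(dd)]);W=(T@X)[:3].T
np.set_printoptions(linewidth=220)
print(W[:,2].reshape(30,32).round(0).astype(int))
s=W[:,2]>92;Q=W[s,:2];m=Q.mean(0);w,V=np.linalg.eigh(np.cov((Q-m).T));print('wing',s.sum(),m,V[:,1],np.arctan2(V[1,1],V[0,1]),np.sqrt(12*w),cv2.minAreaRect(Q.astype(np.float32)))
for q in [(226,106),(279,107),(350,118),(335,258),(228,255)]:print(q,onz('top',*q,40).round())
E
```

```text
[233.92380952 182.7       ]
1 210 [574.8 114.8] ang -0.248 rect [575.2 114.7] [ 16.5 102. ] [16.  98.3]
[257.69537815 181.93067227]
2 476 [577.3  49.2] ang -0.258 rect [577.5  49.3] [46.  90.5] [44.1 83.7]
[282.54146341 187.23414634]
3 205 [563.  -19.4] ang -0.137 rect [563.6 -19.5] [ 15.6 101.7] [15.5 99.7]
wheel [ 218  140   85   84 3792] [261.07410338 180.79588608]
((581.4042358398438, 42.8742790222168), 118.72442626953125) ((579.7354125976562, 37.42314910888672), (217.29551696777344, 235.92018127441406), 80.25105285644531)
tray [[626.8, 368.9], [600.2, 268.2], [374.1, 322.8], [399.6, 422.7]] [500.14734055 345.63180923]
104.1 -1.829
232.6 2.905
103.1 1.321
233.5 -0.233
tub [[617.4, -275.9], [566.1, -401.9], [441.0, -348.4], [492.2, -224.4]] [ 529.1866947  -312.64214772]
136.1 -1.958
136.0 2.738
134.2 1.18
135.4 -0.39
[[  63 1495    1   -4    1    3    7   -1    3    1   -4    2    2   -2   -1    2    4    1    2    1    3    4    3   -2    1    2   -3   -5   -1   -2    4   -2]
 [  52   57   -3    1   -8    9    2   -5    0    1   -2   -5   -3    0    2   -4    4   -9   -2   -5    
[... 4277 characters left out ...]
 1    2   -3   -7]
 [   1   -7    1    1    1   -6   -6   -3   -3   -3    1   -2   -2   -1    4   -1   -2    2    0   -2    3   -1   -7    3 1495   -6    2    1    1   -1   -3    2]
 [   2    1   -1   -2   -3   -1    0   -2    0   -4    0    1    5    2    0    1    5   -1    0    4    3    2    3    3    1    1    0   -6    6    4    1   -7]]
wing 63 [536.38824167 -99.37377412] [-0.91588657  0.40143716] 2.728507199053134 [ 35.75485773 306.81647459] ((454.8309631347656, -73.64161682128906), (37.63256072998047, 258.0799255371094), 70.39239501953125)
(226, 106) [801. 144.  40.]
(279, 107) [799.  -8.  40.]
(350, 118) [ 768. -211.   40.]
(335, 258) [ 371. -165.   40.]
(228, 255) [377. 130.  40.]
```

```bash
cat >> h.py <<'E'
from scipy.spatial.transform import Rotation as R
def to(x,y,z,yaw):
    """delta (tool frame) from measured pose to tool-down pose with tool x at yaw (mod pi, nearest)"""
    s=get_state();r=R.from_quat(s['tcp_rot']);M=r.as_matrix()
    cy=np.arctan2(M[1,0],M[0,0]);
    yaw=cy+(yaw-cy+np.pi/2)%np.pi-np.pi/2
    T=R.from_matrix(np.array([[np.cos(yaw),np.sin(yaw),0],[np.sin(yaw),-np.cos(yaw),0],[0,0,-1.]]))
    print('cur yaw',cy.round(3),'target',np.round(yaw,3),'d',r.inv().apply(np.array([x,y,z])-s['ee_pos']).round(1),'rot',(r.inv()*T).as_rotvec().round(3))
E
python3 - <<'E'
from h import *
z=np.load('pics/top0.npz');d=z['d'];c=get_calibration('top');K=c['intrinsics'];T=c['pose']
v,u=np.mgrid[170:200,300:332];u=u.ravel();v=v.ravel();dd=d[v,u]
X=np.stack([(u-K[0,2])/K[0,0]*dd,-(v-K[1,2])/K[1,1]*dd,-dd,np.ones_like(dd)]);W=(T@X)[:3].T
for lo,hi in((92,110),(52,68)):
    s=(W[:,2]>lo)&(W[:,2]<hi)&(u>308);Q=W[s,:2];m=Q.mean(0);w,V=np.linalg.eigh(np.cov((Q-m).T));print(s.sum(),m,np.arctan2(V[1,1],V[0,1]),np.sqrt(12*w),cv2.minAreaRect(Q.astype(np.float32)))
a=np.array([575,40.])
to(575,115,150,-0.248+np.pi/2)
# side view check of handles
p=np.load('pics/side0.npz')['p'];
print(proj('side',[575,115,69]),proj('side',[563,-19.4,69]),proj('side',[577,49,66]))
cv2.imwrite('pics/crop3.png',cv2.resize(p[170:260,190:310,::-1],None,fx=6,fy=6,interpolation=cv2.INTER_CUBIC))
E
```

```text
54 [ 569.18830089 -113.8337947 ] 0.9895395396771846 [10.54756678 39.17755535] ((569.6268310546875, -114.3988037109375), (38.87715530395508, 10.532804489135742), 57.004581451416016)
106 [ 566.66339874 -110.81311365] 2.146973534688788 [36.44545774 41.93096771] ((570.2537231445312, -111.60247802734375), (39.387969970703125, 36.18539047241211), 86.06499481201172)
cur yaw 1.247 target 1.323 d [-232.3  508.5  103. ] rot [-0.     0.002 -0.076]
[239.40998701 231.45202539] [261.26771478 205.74295521] [248.23204972 218.4289329 ]
```

View pics/crop3.png

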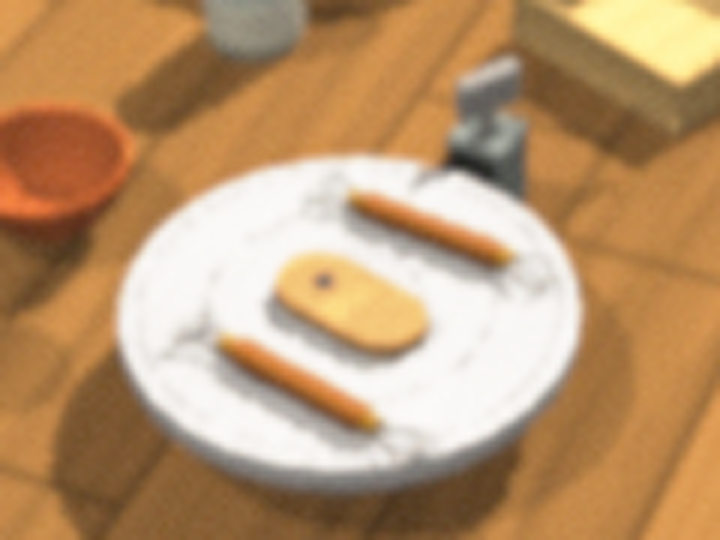

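{"name": "jog_arm", "arguments": {"deltas": [[-232, 508, 103, 0, 0.002, -0.076, 40], [-232, 508, 103, 0, 0.002, -0.076, 40], [-232, 508, 103, 0, 0.002, -0.076, 40], [-232, 508, 103, 0, 0.002, -0.076, 40], [-232, 508, 103, 0, 0.002, -0.076, 40], [-232, 508, 103, 0, 0.002, -0.076, 40], [-232, 508, 103, 0, 0.002, -0.076, 40], [-232, 508, 103, 0, 0.002, -0.076, 40], [-232, 508, 103, 0, 0.002, -0.076, 40], [-232, 508, 103, 0, 0.002, -0.076, 40], [-232, 508, 103, 0, 0.002, -0.076, 40], [-232, 508, 103, 0, 0.002, -0.076, 40], [-232, 508, 103, 0, 0.002, -0.076, 40], [-232, 508, 103, 0, 0.002, -0.076, 40], [-232, 508, 103, 0, 0.002, -0.076, 40], [-232, 508, 103, 0, 0.002, -0.076, 40]], "force": 40}}

```text
t: 1.7
ee_pos: [573.9, 117.4, 150.8]
tcp_rot: [0.788, 0.615, 0.001, -0.001]
ft_force: [-0.9, 0.2, -0.8]
gripper_width: 34.2
```

```bash
python3 - <<'E'
from h import *
s=get_state();print(s['t'],s['qpos'].round(3),s['gripper_width'])
to(575,115,80,-0.248+np.pi/2)
cap('side','side1');
p=cv2.imread('pics/side1.png');cv2.imwrite('pics/crop4.png',cv2.resize(p[150:270,170:330],None,fx=5,fy=5,interpolation=cv2.INTER_CUBIC))
E
```

```text
1.7 [ 0.201  0.421 -0.173  0.976  0.002  0.446] 34.21153148807874
cur yaw 1.325 target 1.323 d [-2.2  1.7 70.8] rot [ 0.    -0.002  0.002]
```

View pics/crop4.png

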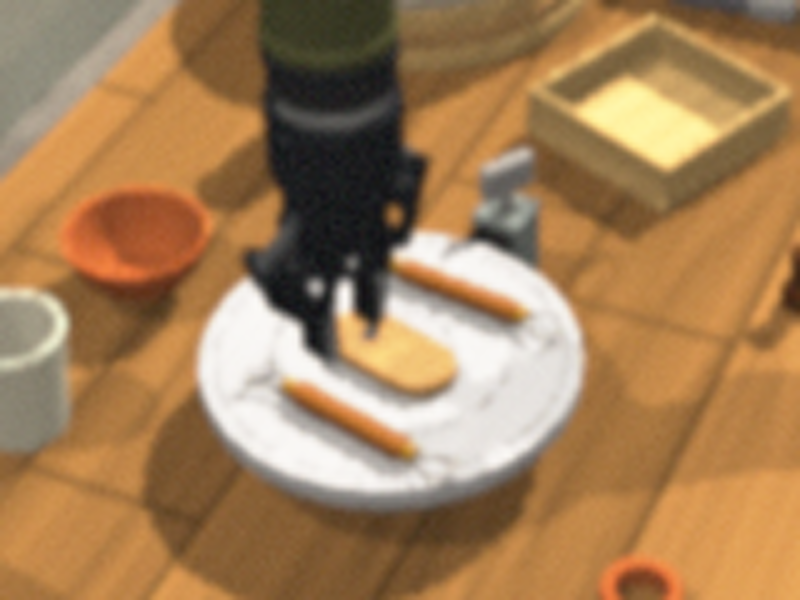

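The jaws straddle tool A's handle, seen in the side view as two fingertips around (237,219). I'll descend, close and lift.

{"name": "jog_arm", "arguments": {"deltas": [[-2, 1.5, 40, 0, 0, 0, 40], [-2, 1.5, 70, 0, 0, 0, 40], [-2, 1.5, 70, 0, 0, 0, 40], [-2, 1.5, 70, 0, 0, 0, 0], [-2, 1.5, 70, 0, 0, 0, 0], [-2, 1.5, 70, 0, 0, 0, 0], [-2, 1.5, 70, 0, 0, 0, 0], [-2, 1.5, 70, 0, 0, 0, 0], [-2, 1.5, 70, 0, 0, 0, 0]], "force": 40}}

```text
t: 2.65
ee_pos: [576.2, 114.1, 81.1]
tcp_rot: [0.789, 0.614, 0.001, -0.0]
ft_force: [-1.3, 0.9, 3.8]
gripper_width: 14.5
```

```bash
python3 - <<'E'
from h import *
s=get_state();print(s['t'],s['ee_pos'],s['gripper_width'],s['ft_force'])
yaw=-0.24;ex=np.array([np.cos(yaw),np.sin(yaw)]);ey=np.array([-ex[1],ex[0]])
for y in(12,-14):
    q=np.array([500,345.6])+ey*y;print(q);to(*q,130,yaw+np.pi/2)
E
```

```text
2.65 [576.21934177 114.09152294  81.06122696] 14.536133644056806 [-1.34181416  0.89691768  3.82549467]
[502.85243152 357.2560557 ]
cur yaw 1.323 target 1.331 d [ 217.9 -130.7  -48.5] rot [ 0.001 -0.003 -0.008]
[496.67216323 332.00126835]
cur yaw 1.323 target 1.331 d [ 191.9 -130.5  -48.6] rot [ 0.001 -0.003 -0.008]
```

{"name": "jog_arm", "arguments": {"deltas": [[0, 0, -20, 0, 0, 0, 0], [0, 0, -50, 0, 0, 0, 0], [0, 0, -70, 0, 0, 0, 0], [0, 0, -70, 0, 0, 0, 0]]}}

```text
t: 3.05
ee_pos: [578.0, 114.2, 153.3]
tcp_rot: [0.789, 0.614, 0.003, 0.001]
ft_force: [1.1, -0.5, 0.1]
gripper_width: 14.8
```

```bash
python3 - <<'E'
from h import *
s=get_state();print(s['t'],s['ee_pos'],s['gripper_width'],s['ft_force'])
cap('side','side2');
p=cv2.imread('pics/side2.png');cv2.imwrite('pics/crop5.png',cv2.resize(p[130:250,170:330],None,fx=5,fy=5,interpolation=cv2.INTER_CUBIC))
to(502.8,357.2,130,-.24+np.pi/2)
E
```

```text
3.05 [578.03014462 114.15283206 153.32407357] 14.826605527691374 [ 1.13186974 -0.49456515  0.09076118]
cur yaw 1.323 target 1.331 d [ 217.5 -131.6   21.8] rot [ 0.003 -0.003 -0.008]
```

View pics/crop5.png

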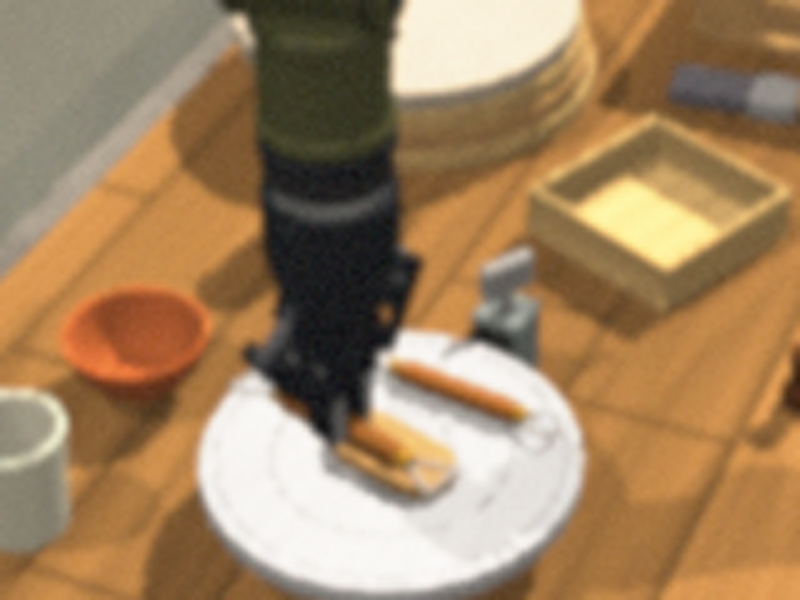

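Tool A is held level, with its handle visible below the fingers around (240,215). Next, over the tray and down.

{"name": "jog_arm", "arguments": {"deltas": [[217.5, -131.5, 22, 0, 0, -0.008, 0], [217.5, -131.5, 22, 0, 0, -0.008, 0], [217.5, -131.5, 22, 0, 0, -0.008, 0], [217.5, -131.5, 22, 0, 0, -0.008, 0], [217.5, -131.5, 22, 0, 0, -0.008, 0], [217.5, -131.5, 22, 0, 0, -0.008, 0], [217.5, -131.5, 22, 0, 0, -0.008, 0], [217.5, -131.5, 22, 0, 0, -0.008, 0], [217.5, -131.5, 60, 0, 0, -0.008, 0], [217.5, -131.5, 90, 0, 0, -0.008, 0], [217.5, -131.5, 110, 0, 0, -0.008, 0], [217.5, -131.5, 110, 0, 0, -0.008, 0], [217.5, -131.5, 110, 0, 0, -0.008, 0]]}}

```text
t: 4.4
ee_pos: [502.2, 355.6, 40.8]
tcp_rot: [0.787, 0.617, 0.0, -0.0]
ft_force: [-0.7, 0.0, -0.1]
gripper_width: 14.4
```

```bash
python3 - <<'E'
from h import *
s=get_state();print(s['t'],s['ee_pos'],s['gripper_width'],s['ft_force'])
cap('side','side3');
p=cv2.imread('pics/side3.png');cv2.imwrite('pics/crop6.png',cv2.resize(p[240:360,150:310],None,fx=5,fy=5,interpolation=cv2.INTER_CUBIC))
E
```

```text
4.4 [502.20918258 355.57453868  40.82494128] 14.446910515726417 [-0.73655683  0.03024744 -0.05783505]
```

View pics/crop6.png

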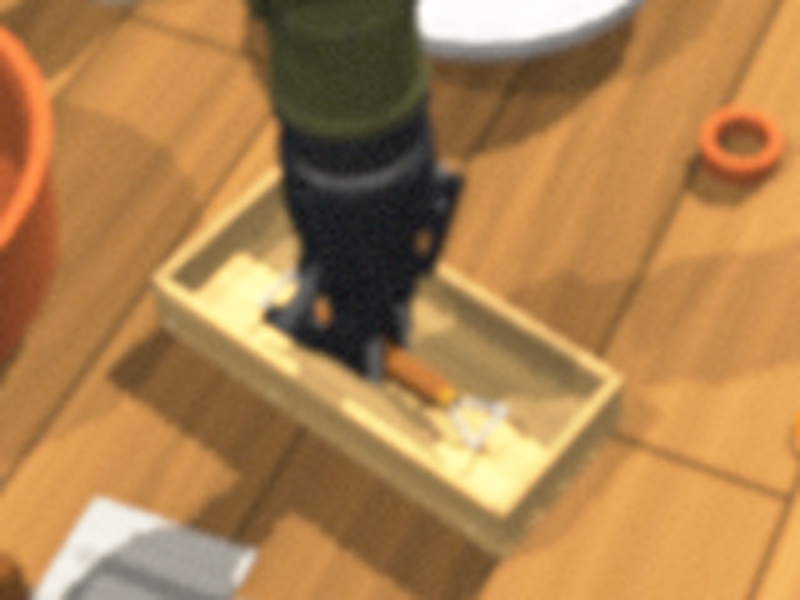

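Tool A hangs inside the tray, its loop at about (246,323). I'll lower it a little, open and rise.

{"name": "jog_arm", "arguments": {"deltas": [[0, 0, 6, 0, 0, 0, 0], [0, 0, 6, 0, 0, 0, 0], [0, 0, 6, 0, 0, 0, 30], [0, 0, 6, 0, 0, 0, 30], [0, 0, 6, 0, 0, 0, 30], [0, 0, 6, 0, 0, 0, 30], [0, 0, -30, 0, 0, 0, 30], [0, 0, -80, 0, 0, 0, 40], [0, 0, -110, 0, 0, 0, 40], [0, 0, -110, 0, 0, 0, 40]]}}

```text
t: 5.45
ee_pos: [504.6, 359.1, 156.4]
tcp_rot: [0.787, 0.618, 0.006, -0.0]
ft_force: [1.4, -0.1, 0.3]
gripper_width: 34.4
```

```bash
python3 - <<'E'
from h import *
s=get_state();print(s['t'],s['ee_pos'],s['gripper_width'],s['qpos'].round(2))
to(563.3,-19.4,150,-0.137+np.pi/2)
E
```

```text
5.45 [504.6294132  359.14975688 156.40714648] 34.3715471730211 [ 0.62  0.46 -0.09  1.01  0.    0.86]
cur yaw 1.331 target 1.434 d [-353.9  146.8    3.9] rot [ 0.007 -0.01  -0.103]
```

{"name": "jog_arm", "arguments": {"deltas": [[-354, 147, 4, 0, 0, -0.103, 40], [-354, 147, 4, 0, 0, -0.103, 40], [-354, 147, 4, 0, 0, -0.103, 40], [-354, 147, 4, 0, 0, -0.103, 40], [-354, 147, 4, 0, 0, -0.103, 40], [-354, 147, 4, 0, 0, -0.103, 40], [-354, 147, 4, 0, 0, -0.103, 40], [-354, 147, 4, 0, 0, -0.103, 40], [-354, 147, 4, 0, 0, -0.103, 40], [-354, 147, 4, 0, 0, -0.103, 40], [-354, 147, 4, 0, 0, -0.103, 40], [-354, 147, 4, 0, 0, -0.103, 40]]}}

```text
t: 6.65
ee_pos: [560.0, -20.5, 145.7]
tcp_rot: [0.753, 0.658, 0.001, -0.001]
ft_force: [-0.4, 0.7, 0.1]
gripper_width: 33.9
```

```bash
python3 - <<'E'
from h import *
s=get_state();print(s['t'],s['ee_pos'],s['gripper_width'])
cap('side','side4');
p=cv2.imread('pics/side4.png');cv2.imwrite('pics/crop7.png',cv2.resize(p[150:330,160:340],None,fx=3.3,fy=3.3,interpolation=cv2.INTER_CUBIC))
to(563.3,-19.4,80,-0.137+np.pi/2)
E
```

```text
6.65 [559.97797263 -20.51349675 145.7348053 ] 33.86632168731021
cur yaw 1.436 target 1.434 d [ 1.4  3.  65.9] rot [-0.    -0.002  0.002]
```

View pics/crop7.png

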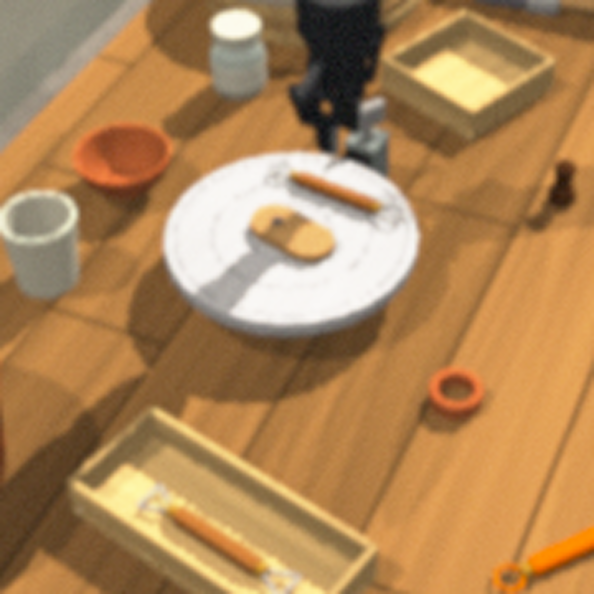

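Tool A lies in the tray at crop position (215,535), and tool B and the rib are undisturbed. Next I grip B.

{"name": "jog_arm", "arguments": {"deltas": [[1.5, 3, 35, 0, 0, 0, 40], [1.5, 3, 65, 0, 0, 0, 40], [1.5, 3, 65.5, 0, 0, 0, 40], [1.5, 3, 65.5, 0, 0, 0, 0], [1.5, 3, 65.5, 0, 0, 0, 0], [1.5, 3, 65.5, 0, 0, 0, 0], [1.5, 3, 65.5, 0, 0, 0, 0], [1.5, 3, 65.5, 0, 0, 0, 0], [1.5, 3, 45, 0, 0, 0, 0], [1.5, 3, 10, 0, 0, 0, 0], [1.5, 3, -5, 0, 0, 0, 0], [1.5, 3, -5, 0, 0, 0, 0]]}}

```text
t: 7.9
ee_pos: [565.6, -21.0, 153.9]
tcp_rot: [0.754, 0.657, 0.003, 0.001]
ft_force: [-0.1, 0.7, -0.6]
gripper_width: 14.9
```

```bash
python3 - <<'E'
from h import *
s=get_state();print(s['t'],s['ee_pos'],s['gripper_width'])
cap('side','side5');
p=cv2.imread('pics/side5.png');cv2.imwrite('pics/crop8.png',cv2.resize(p[130:250,190:350],None,fx=5,fy=5,interpolation=cv2.INTER_CUBIC))
to(496.7,332,130,-0.24+np.pi/2)
E
```

```text
7.9 [565.64233078 -20.9504175  153.90804036] 14.933595287910924
cur yaw 1.434 target 1.331 d [ 340.3 -115.4   22.5] rot [ 0.003 -0.002  0.103]
```

View pics/crop8.png

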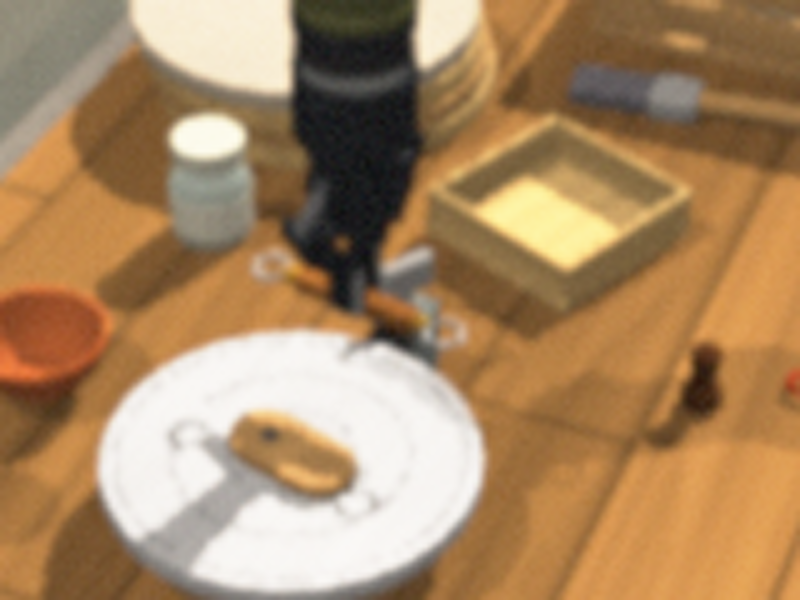

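Tool B is held, with its loops at crop (270,265) and (450,330). Next, to the tray.

{"name": "jog_arm", "arguments": {"deltas": [[340, -115.5, 22, 0, 0, 0.103, 0], [340, -115.5, 22, 0, 0, 0.103, 0], [340, -115.5, 22, 0, 0, 0.103, 0], [340, -115.5, 22, 0, 0, 0.103, 0], [340, -115.5, 22, 0, 0, 0.103, 0], [340, -115.5, 22, 0, 0, 0.103, 0], [340, -115.5, 22, 0, 0, 0.103, 0], [340, -115.5, 22, 0, 0, 0.103, 0], [340, -115.5, 22, 0, 0, 0.103, 0], [340, -115.5, 22, 0, 0, 0.103, 0], [340, -115.5, 22, 0, 0, 0.103, 0], [340, -115.5, 60, 0, 0, 0.103, 0], [340, -115.5, 90, 0, 0, 0.103, 0], [340, -115.5, 95, 0, 0, 0.103, 0], [340, -115.5, 95, 0, 0, 0.103, 0]]}}

```text
t: 9.45
ee_pos: [495.1, 330.2, 56.0]
tcp_rot: [0.787, 0.617, -0.001, -0.001]
ft_force: [-0.1, 0.9, -0.6]
gripper_width: 14.6
```

```bash
python3 - <<'E'
from h import *
s=get_state();print(s['t'],s['ee_pos'],s['gripper_width'])
cap('side','side6');
p=cv2.imread('pics/side6.png');cv2.imwrite('pics/crop9.png',cv2.resize(p[240:360,150:310],None,fx=5,fy=5,interpolation=cv2.INTER_CUBIC))
to(496.7,332,48,-0.24+np.pi/2)
E
```

```text
9.45 [495.13917806 330.16102483  56.03064319] 14.607978330360707
cur yaw 1.329 target 1.331 d [0.9 0.3 9.3] rot [ 0.    -0.002 -0.001]
```

View pics/crop9.png

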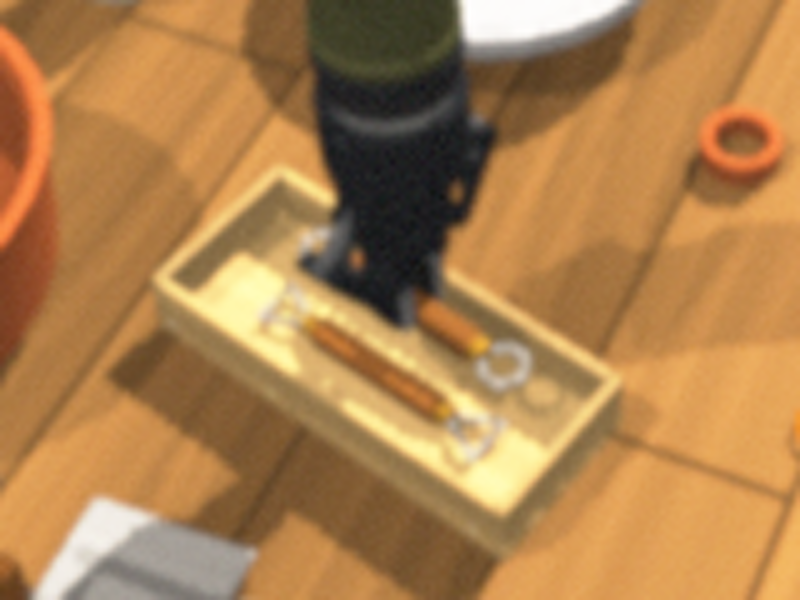

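B hangs clear of A inside the tray. I'll lower it, open and rise.

{"name": "jog_arm", "arguments": {"deltas": [[1, 0, 9, 0, 0, 0, 0], [1, 0, 9, 0, 0, 0, 0], [1, 0, 9, 0, 0, 0, 28], [1, 0, 9, 0, 0, 0, 28], [1, 0, 9, 0, 0, 0, 28], [1, 0, 9, 0, 0, 0, 28], [1, 0, -30, 0, 0, 0, 28], [1, 0, -75, 0, 0, 0, 76], [1, 0, -100, 0, 0, 0, 76], [1, 0, -100, 0, 0, 0, 76]]}}

```text
t: 10.5
ee_pos: [498.4, 334.6, 161.5]
tcp_rot: [0.787, 0.617, 0.005, -0.0]
ft_force: [-0.6, -0.4, -0.4]
gripper_width: 64.7
```

```bash
python3 - <<'E'
from h import *
s=get_state();print(s['t'],s['ee_pos'],s['gripper_width'])
to(577.3,49.2,150,-0.258+np.pi/2)
E
```

```text
10.5 [498.35896135 334.58333013 161.51982953] 64.73556596028811
cur yaw 1.331 target 1.313 d [-258.6  144.4   10.2] rot [ 0.006 -0.009  0.018]
```

{"name": "jog_arm", "arguments": {"deltas": [[-258.5, 144.5, 10, 0, 0, 0.018, 76], [-258.5, 144.5, 10, 0, 0, 0.018, 76], [-258.5, 144.5, 10, 0, 0, 0.018, 76], [-258.5, 144.5, 10, 0, 0, 0.018, 76], [-258.5, 144.5, 10, 0, 0, 0.018, 76], [-258.5, 144.5, 10, 0, 0, 0.018, 76], [-258.5, 144.5, 10, 0, 0, 0.018, 76], [-258.5, 144.5, 10, 0, 0, 0.018, 76], [-258.5, 144.5, 10, 0, 0, 0.018, 76], [-258.5, 144.5, 10, 0, 0, 0.018, 76], [-258.5, 144.5, 10, 0, 0, 0.018, 76]]}}

```text
t: 11.6
ee_pos: [574.4, 48.8, 146.1]
tcp_rot: [0.791, 0.611, 0.001, -0.001]
ft_force: [0.3, -0.0, -0.3]
gripper_width: 64.6
```

```bash
python3 - <<'E'
from h import *
s=get_state();print(s['t'],s['ee_pos'],s['gripper_width'])
cap('side','side7');
p=cv2.imread('pics/side7.png');cv2.imwrite('pics/crop10.png',cv2.resize(p[150:350,150:350],None,fx=3,fy=3,interpolation=cv2.INTER_CUBIC))
to(577.3,49.2,78,-0.258+np.pi/2)
E
```

```text
11.6 [574.35860055  48.78272437 146.12278554] 64.61118966175316
cur yaw 1.315 target 1.313 d [ 1.1  2.7 68.2] rot [-0.    -0.002  0.002]
```

View pics/crop10.png

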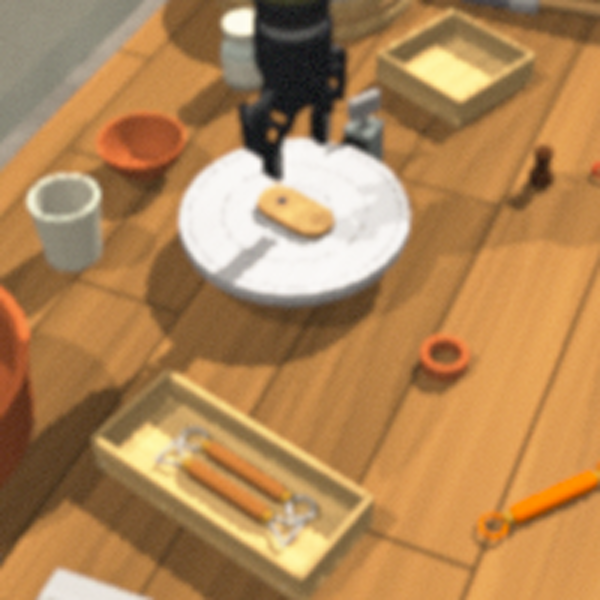

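Both tools lie flat in the tray, and the rib is unmoved at (248,220). I grip the rib.

{"name": "jog_arm", "arguments": {"deltas": [[1, 2.5, 40, 0, 0, 0, 76], [1, 2.5, 68, 0, 0, 0, 76], [1, 2.5, 70, 0, 0, 0, 76], [1, 2.5, 70, 0, 0, 0, 40], [1, 2.5, 70, 0, 0, 0, 40], [1, 2.5, 70, 0, 0, 0, 40], [1, 2.5, 70, 0, 0, 0, 40], [1, 2.5, 70, 0, 0, 0, 40]]}}

```text
t: 12.45
ee_pos: [578.2, 47.9, 77.2]
tcp_rot: [0.792, 0.61, 0.002, -0.0]
ft_force: [0.6, 0.4, 2.9]
gripper_width: 44.6
```

{"name": "jog_arm", "arguments": {"deltas": [[0, 0, 0, 0, 0, 0, 0], [0, 0, 0, 0, 0, 0, 0], [0, 0, -20, 0, 0, 0, 0], [0, 0, -50, 0, 0, 0, 0], [0, 0, -75, 0, 0, 0, 0], [0, 0, -75, 0, 0, 0, 0]]}}

```text
t: 13.05
ee_pos: [579.9, 47.8, 154.7]
tcp_rot: [0.792, 0.61, 0.004, 0.001]
ft_force: [1.3, -0.3, -1.0]
gripper_width: 44.5
```

```bash
python3 - <<'E'
from h import *
s=get_state();print(s['t'],s['ee_pos'],s['gripper_width'])
cap('side','side8');
p=cv2.imread('pics/side8.png');cv2.imwrite('pics/crop11.png',cv2.resize(p[130:250,190:350],None,fx=5,fy=5,interpolation=cv2.INTER_CUBIC))
to(529,-312.6,150,-0.395+np.pi/2)
E
```

```text
13.05 [579.88765251  47.8327849  154.70721968] 44.539200677948756
cur yaw 1.313 target 1.176 d [-361.1   43.8    1.7] rot [ 0.003 -0.003  0.137]
```

View pics/crop11.png

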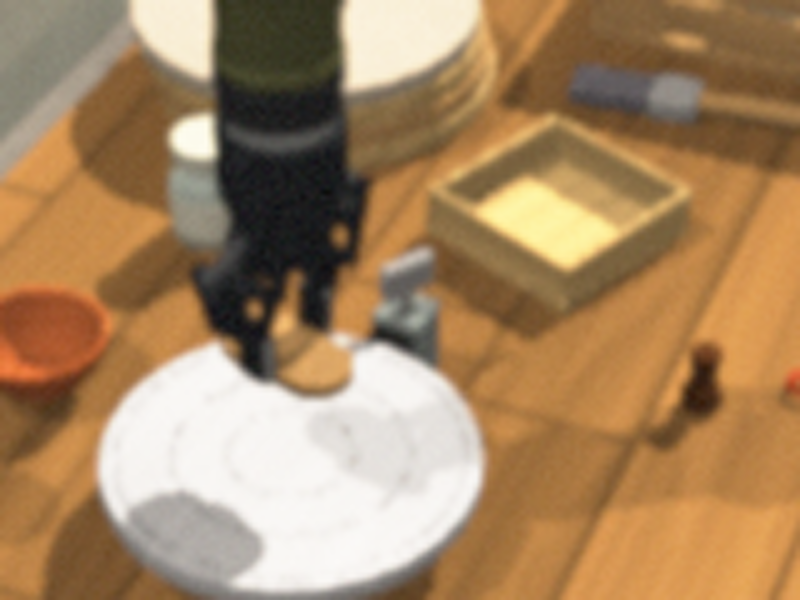

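The rib is held at about (250,201). Next, to the tub.

{"name": "jog_arm", "arguments": {"deltas": [[-361, 44, 2, 0, 0, 0.137, 0], [-361, 44, 2, 0, 0, 0.137, 0], [-361, 44, 2, 0, 0, 0.137, 0], [-361, 44, 2, 0, 0, 0.137, 0], [-361, 44, 2, 0, 0, 0.137, 0], [-361, 44, 2, 0, 0, 0.137, 0], [-361, 44, 2, 0, 0, 0.137, 0], [-361, 44, 2, 0, 0, 0.137, 0], [-361, 44, 2, 0, 0, 0.137, 0], [-361, 44, 2, 0, 0, 0.137, 0], [-361, 44, 2, 0, 0, 0.137, 0], [-361, 44, 40, 0, 0, 0.137, 0], [-361, 44, 80, 0, 0, 0.137, 0], [-361, 44, 95, 0, 0, 0.137, 0], [-361, 44, 95, 0, 0, 0.137, 0]]}}

```text
t: 14.6
ee_pos: [526.0, -309.2, 52.5]
tcp_rot: [0.831, 0.556, -0.001, -0.004]
ft_force: [0.2, 0.2, -0.6]
gripper_width: 44.9
```

```bash
python3 - <<'E'
from h import *
s=get_state();print(s['t'],s['ee_pos'],s['gripper_width'])
cap('side','side9');
p=cv2.imread('pics/side9.png');cv2.imwrite('pics/crop12.png',cv2.resize(p[110:230,230:390],None,fx=5,fy=5,interpolation=cv2.INTER_CUBIC))
to(529,-312.6,38,-0.395+np.pi/2)
E
```

```text
14.6 [ 526.00114453 -309.17018439   52.54012317] 44.94081332994754
cur yaw 1.178 target 1.176 d [-1.6  2.5 16.4] rot [-0.003 -0.003  0.003]
```

View pics/crop12.png

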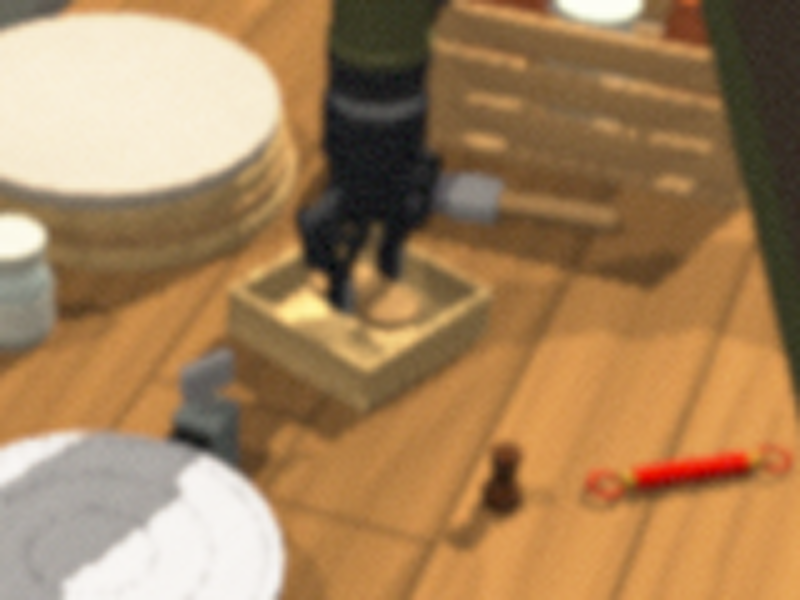

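The rib is inside the tub at crop (390,300). I'll lower it, release and rise.

{"name": "jog_arm", "arguments": {"deltas": [[-1.5, 2.5, 16, 0, 0, 0, 0], [-1.5, 2.5, 16, 0, 0, 0, 0], [-1.5, 2.5, 16, 0, 0, 0, 70], [-1.5, 2.5, 16, 0, 0, 0, 70], [-1.5, 2.5, 16, 0, 0, 0, 70], [-1.5, 2.5, 16, 0, 0, 0, 70], [-1.5, 2.5, 16, 0, 0, 0, 70], [-1.5, 2.5, -30, 0, 0, 0, 70], [-1.5, 2.5, -75, 0, 0, 0, 50], [-1.5, 2.5, -100, 0, 0, 0, 50], [-1.5, 2.5, -120, 0, 0, 0, 50], [-1.5, 2.5, -120, 0, 0, 0, 50]]}}

```text
t: 15.85
ee_pos: [531.5, -316.2, 179.1]
tcp_rot: [0.832, 0.555, 0.002, 0.002]
ft_force: [0.6, -0.6, 0.1]
gripper_width: 42.6
```

```bash
python3 - <<'E'
from h import *
s=get_state();print(s['t'],s['ee_pos'],s['gripper_width'],s['qpos'].round(3))
cap('side','side10');cap('top','top10')
p=cv2.imread('pics/top10.png');cv2.imwrite('pics/crop13.png',cv2.resize(p[130:270,110:430],None,fx=2.5,fy=2.5,interpolation=cv2.INTER_CUBIC))
to(569.5,-114,180,0.99-np.pi/2)
E
```

```text
15.85 [ 531.48267774 -316.21073389  179.13314432] 42.57241127301577 [-0.538  0.452 -0.044  1.069  0.002 -0.143]
cur yaw 1.176 target 2.561 d [200.9 -40.5  -4.2] rot [ 2.000e-03 -1.000e-03 -1.385e+00]
```

View pics/crop13.png

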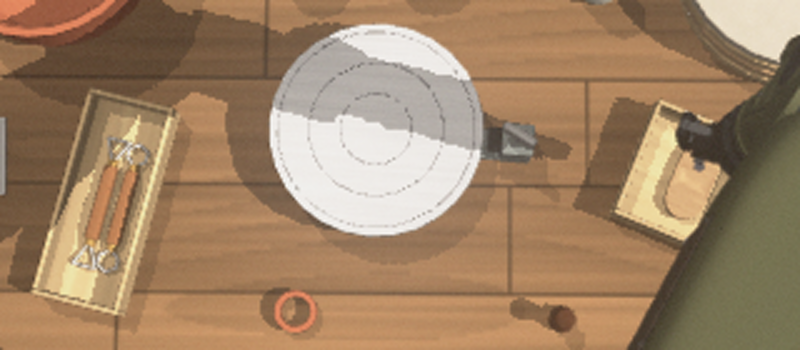

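View pics/side10.png

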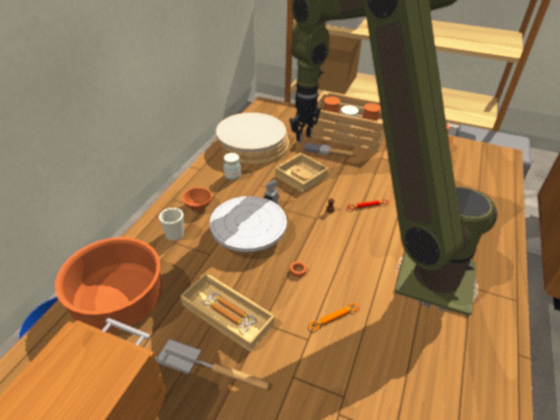

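Both tools are in the tray (crop ~(113,205)) and the rib is in the tub (~(690,185)). The cup, bowl, jar, stamp and ring are where they were. Next I re-measure the wing.

```bash
python3 - <<'E'
from h import *
z=np.load('pics/top10.npz');d=z['d'];c=get_calibration('top');K=c['intrinsics'];T=c['pose']
v,u=np.mgrid[172:198,310:332];u=u.ravel();v=v.ravel();dd=d[v,u]
X=np.stack([(u-K[0,2])/K[0,0]*dd,-(v-K[1,2])/K[1,1]*dd,-dd,np.ones_like(dd)]);W=(T@X)[:3].T
s=(W[:,2]>92)&(W[:,2]<110);Q=W[s,:2];m=Q.mean(0);w,V=np.linalg.eigh(np.cov((Q-m).T));print(s.sum(),m,np.arctan2(V[1,1],V[0,1]),np.sqrt(12*w),cv2.minAreaRect(Q.astype(np.float32)))
to(569.5,-114,180,0.99-np.pi/2)
E
```

```text
54 [ 568.80661269 -114.15339528] 0.9888055550689054 [10.05910442 39.88240875] ((569.078125, -113.91290283203125), (38.825706481933594, 9.704490661621094), 54.968605041503906)
cur yaw 1.176 target 2.561 d [200.9 -40.5  -4.2] rot [ 2.000e-03 -1.000e-03 -1.385e+00]
```

{"name": "jog_arm", "arguments": {"deltas": [[201, -40, -4, 0, 0, -1.385, 50], [201, -40, -4, 0, 0, -1.385, 50], [201, -40, -4, 0, 0, -1.385, 50], [201, -40, -4, 0, 0, -1.385, 50], [201, -40, -4, 0, 0, -1.385, 50], [201, -40, -4, 0, 0, -1.385, 50], [201, -40, -4, 0, 0, -1.385, 50], [201, -40, -4, 0, 0, -1.385, 50], [201, -40, -4, 0, 0, -1.385, 50], [201, -40, -4, 0, 0, -1.385, 50], [201, -40, -4, 0, 0, -1.385, 50], [201, -40, -4, 0, 0, -1.385, 50], [201, -40, -4, 0, 0, -1.385, 50]]}}

```text
t: 17.25
ee_pos: [569.5, -114.0, 179.1]
tcp_rot: [0.287, 0.958, 0.001, -0.001]
ft_force: [-0.0, 0.2, 0.4]
gripper_width: 42.9
```

```bash
python3 - <<'E'
from h import *
s=get_state();print(s['t'],s['ee_pos'],s['gripper_width'],s['qpos'].round(3))
to(569.3,-114,91,0.985-np.pi/2)
cap('side','side11');
p=cv2.imread('pics/side11.png');cv2.imwrite('pics/crop14.png',cv2.resize(p[110:230,210:370],None,fx=5,fy=5,interpolation=cv2.INTER_CUBIC))
E
```

```text
17.25 [ 569.5355554  -113.99022184  179.08435762] 42.868535760345154 [-0.199  0.395 -0.137  1.04   0.002 -1.188]
cur yaw 2.56 target 2.556 d [ 0.  -0.3 88.1] rot [ 0.001 -0.002  0.005]
```

View pics/crop14.png

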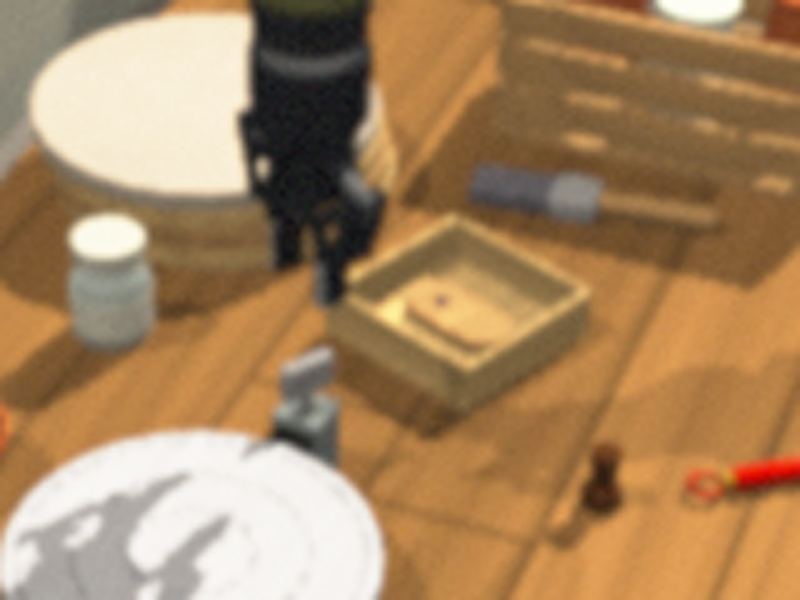

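The rib lies flat in the tub, and the jaws are above the screw's wing at crop (305,370). I'll descend and close gently.

{"name": "jog_arm", "arguments": {"deltas": [[0, 0, 40, 0, 0, 0, 50], [0, 0, 75, 0, 0, 0, 50], [0, 0, 88, 0, 0, 0, 50], [0, 0, 88, 0, 0, 0, 50], [0, 0, 88, 0, 0, 0, 0], [0, 0, 88, 0, 0, 0, 0], [0, 0, 88, 0, 0, 0, 0], [0, 0, 88, 0, 0, 0, 0], [0, 0, 88, 0, 0, 0, 0], [0, 0, 88, 0, 0, 0, 0], [0, 0, 88, 0, 0, 0, 0]], "force": 40}}

```text
t: 18.4
ee_pos: [570.1, -113.4, 93.4]
tcp_rot: [0.286, 0.958, 0.002, 0.0]
ft_force: [-3.5, 3.2, 5.6]
gripper_width: 9.3
```

```bash
python3 - <<'E'
from h import *
s=get_state();print({k:np.round(v,3) for k,v in s.items()})
to(569.3,-114,91,0.985-np.pi/2)
cap('side','side12');
p=cv2.imread('pics/side12.png');cv2.imwrite('pics/crop15.png',cv2.resize(p[130:230,210:340],None,fx=6,fy=6,interpolation=cv2.INTER_CUBIC))
E
```

```text
{'t': np.float64(18.4), 'qpos': array([-0.198,  0.463, -0.269,  0.837,  0.003, -1.188]), 'qvel': array([-0.001, -0.001, -0.001,  0.   ,  0.   ,  0.   ]), 'effort': array([-1.2150e+00, -4.5168e+01,  2.2293e+01, -1.5790e+00, -6.1600e-01,
        2.6000e-02]), 'ee_pos': array([ 570.092, -113.398,   93.359]), 'tcp_rot': array([0.286, 0.958, 0.002, 0.   ]), 'ft_force': array([-3.536,  3.159,  5.626]), 'ft_torque': array([0.562, 0.654, 0.037]), 'gripper_width': np.float64(9.268)}
cur yaw 2.561 target 2.556 d [ 0.3 -0.9  2.4] rot [ 0.003 -0.     0.005]
```

View pics/crop15.png

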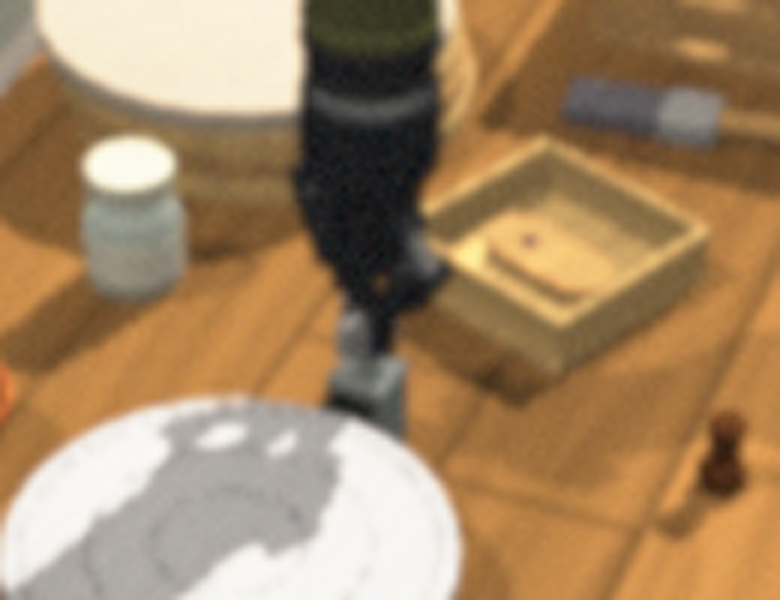

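The jaws hold the wing (width 9.3). I turn clockwise (+z of the tool) in steps, watching the torque.

{"name": "jog_arm", "arguments": {"deltas": [[0, 0, 0, 0, 0, 0.1, 0], [0, 0, 0, 0, 0, 0.2, 0], [0, 0, 0, 0, 0, 0.3, 0], [0, 0, 0, 0, 0, 0.4, 0], [0, 0, 0, 0, 0, 0.5, 0], [0, 0, 0, 0, 0, 0.5, 0]]}}

```text
t: 19.05
ee_pos: [570.1, -113.4, 93.4]
tcp_rot: [0.515, 0.857, 0.002, -0.0]
ft_force: [-3.3, 3.4, 6.3]
gripper_width: 9.3
```

```bash
cat >> h.py <<'E'
def st():
    s=get_state();M=R.from_quat(s['tcp_rot']).as_matrix();print('t',s['t'],'yaw',np.arctan2(M[1,0],M[0,0]).round(3),'F',s['ft_force'].round(1),'T',s['ft_torque'].round(3),'e6',s['effort'][5].round(3),'q6',s['qpos'][5].round(3),s['ee_pos'].round(1),s['gripper_width'].round(2))
E
python3 -c "
from h import *
st()"
```

```text
Traceback (most recent call last):
  File "h.py", line 23, in st
    s=get_state();M=R.from_quat(s['tcp_rot']).as_matrix();print('t',s['t'],'yaw',np.arctan2(M[1,0],M[0,0]).round(3),'F',s['ft_force'].round(1),'T',s['ft_torque'].round(3),'e6',s['effort'][5].round(3),'q6',s['qpos'][5].round(3),s['ee_pos'].round(1),s['gripper_width'].round(2))
                                                                                                                                                                                                                                                        ^^^^^^^^^^^^^^^^^^^^^^^^
AttributeError: 'float' object has no attribute 'round'
```

```bash
sed -i "s/,s\['gripper_width'\].round(2))/,s['gripper_width'])/" h.py
python3 -c "
from h import *
st()"
```

```text
t 19.05 yaw 2.06 F [-3.3  3.4  6.3] T [0.519 0.643 0.019] e6 0.294 q6 -0.687 [ 570.1 -113.4   93.4] 9.322060819775857
```

{"name": "jog_arm", "arguments": {"deltas": [[0, 0, 0, 0, 0, 0.06, 0], [0, 0, 0, 0, 0, 0.12, 0], [0, 0, 0, 0, 0, 0.18, 0], [0, 0, 0, 0, 0, 0.24, 0], [0, 0, 0, 0, 0, 0.24, 0]]}}

```text
t: 19.55
ee_pos: [570.0, -113.4, 93.4]
tcp_rot: [0.614, 0.79, 0.002, -0.0]
ft_force: [-3.9, 3.3, 6.4]
gripper_width: 9.2
```

```bash
python3 -c "
from h import *
st()"
```

```text
t 19.55 yaw 1.82 F [-3.9  3.3  6.4] T [ 0.539  0.659 -0.064] e6 0.147 q6 -0.447 [ 570.  -113.4   93.4] 9.1604126335382
```

{"name": "jog_arm", "arguments": {"deltas": [[0, 0, 0, 0, 0, 0.06, 0], [0, 0, 0, 0, 0, 0.12, 0], [0, 0, 0, 0, 0, 0.18, 0], [0, 0, 0, 0, 0, 0.24, 0], [0, 0, 0, 0, 0, 0.24, 0]]}}

```text
t: 20.05
ee_pos: [570.0, -113.3, 93.4]
tcp_rot: [0.704, 0.71, 0.002, -0.0]
ft_force: [-3.0, 3.2, 6.2]
gripper_width: 9.2
```

```bash
python3 - <<'E'
from h import *
st();cap('side','side13');
p=cv2.imread('pics/side13.png');cv2.imwrite('pics/crop16.png',cv2.resize(p[130:230,210:340],None,fx=6,fy=6,interpolation=cv2.INTER_CUBIC))
E
```

```text
t 20.05 yaw 1.58 F [-3.   3.2  6.2] T [ 0.5    0.625 -0.062] e6 0.147 q6 -0.207 [ 570.  -113.3   93.4] 9.228892255137707
```

View pics/crop16.png

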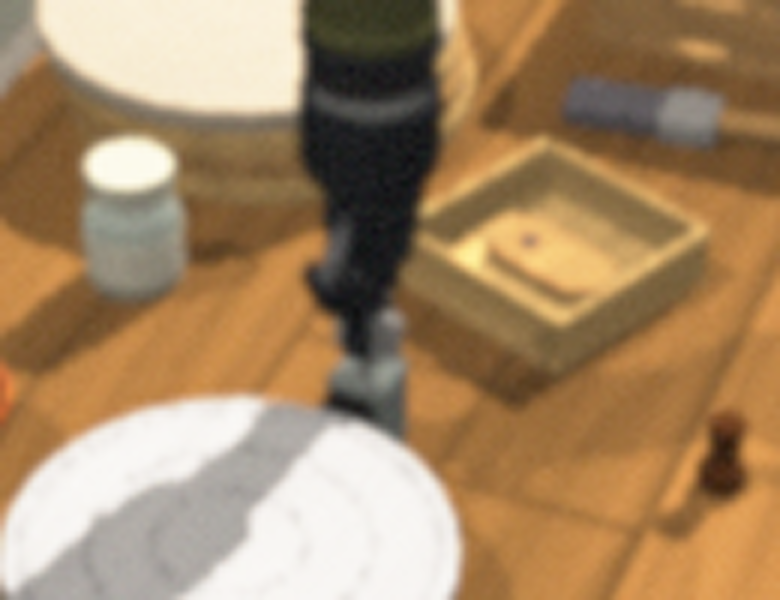

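The wing turns with the jaws, visible at crop (388,335), and the torque is steady at 0.06 N m with no stop yet. I continue.

{"name": "jog_arm", "arguments": {"deltas": [[0, 0, 0, 0, 0, 0.06, 0], [0, 0, 0, 0, 0, 0.12, 0], [0, 0, 0, 0, 0, 0.18, 0], [0, 0, 0, 0, 0, 0.24, 0], [0, 0, 0, 0, 0, 0.24, 0]]}}

```text
t: 20.6
ee_pos: [570.0, -113.2, 93.6]
tcp_rot: [0.781, 0.625, 0.001, -0.0]
ft_force: [-4.4, 0.6, 7.0]
gripper_width: 9.3
```

```bash
python3 -c "
from h import *
st()"
```

```text
t 20.6 yaw 1.349 F [-4.4  0.6  7. ] T [0.287 0.793 3.026] e6 3.172 q6 0.025 [ 570.  -113.2   93.6] 9.252109364146241
```

The torque jumped to 3 N m, so the screw is at its stop. I back off in small steps to find the angle where the stop unloads.

{"name": "jog_arm", "arguments": {"deltas": [[0, 0, 0, 0, 0, -0.02, 0], [0, 0, 0, 0, 0, -0.04, 0], [0, 0, 0, 0, 0, -0.04, 0]]}}

```text
t: 20.9
ee_pos: [570.0, -113.2, 93.5]
tcp_rot: [0.769, 0.64, 0.001, -0.0]
ft_force: [-3.4, 0.9, 7.5]
gripper_width: 9.6
```

```bash
python3 -c "
from h import *
st()"
```

```text
t 20.9 yaw 1.388 F [-3.4  0.9  7.5] T [0.284 0.778 2.202] e6 2.191 q6 -0.015 [ 570.  -113.2   93.5] 9.603598869068424
```

{"name": "jog_arm", "arguments": {"deltas": [[0, 0, 0, 0, 0, -0.02, 0], [0, 0, 0, 0, 0, -0.04, 0], [0, 0, 0, 0, 0, -0.04, 0]]}}

```text
t: 21.2
ee_pos: [570.0, -113.3, 93.5]
tcp_rot: [0.756, 0.654, 0.001, -0.0]
ft_force: [-3.6, 1.9, 7.6]
gripper_width: 9.2
```

```bash
python3 -c "
from h import *
st()"
```

```text
t 21.2 yaw 1.426 F [-3.6  1.9  7.6] T [0.318 0.766 1.602] e6 1.527 q6 -0.053 [ 570.  -113.3   93.5] 9.171326883249316
```

{"name": "jog_arm", "arguments": {"deltas": [[0, 0, 0, 0, 0, -0.02, 0], [0, 0, 0, 0, 0, -0.04, 0], [0, 0, 0, 0, 0, -0.04, 0]]}}

```text
t: 21.5
ee_pos: [570.0, -113.3, 93.4]
tcp_rot: [0.744, 0.669, 0.001, -0.0]
ft_force: [-3.6, 1.8, 7.0]
gripper_width: 9.2
```

```bash
python3 -c "
from h import *
st()"
```

```text
t 21.5 yaw 1.464 F [-3.6  1.8  7. ] T [0.388 0.745 0.875] e6 0.879 q6 -0.091 [ 570.  -113.3   93.4] 9.16516918666753
```

The torque falls linearly at about 18 N m/rad and reaches zero at yaw ≈1.51. That puts the seated wing along the foot's x axis (-0.06), which makes sense. The target yaw is 1.51+1.57=3.08, so I turn back by 1.62.

{"name": "jog_arm", "arguments": {"deltas": [[0, 0, 0, 0, 0, -0.1, 0], [0, 0, 0, 0, 0, -0.2, 0], [0, 0, 0, 0, 0, -0.3, 0], [0, 0, 0, 0, 0, -0.4, 0], [0, 0, 0, 0, 0, -0.5, 0], [0, 0, 0, 0, 0, -0.6, 0], [0, 0, 0, 0, 0, -0.7, 0], [0, 0, 0, 0, 0, -0.8, 0], [0, 0, 0, 0, 0, -0.9, 0], [0, 0, 0, 0, 0, -1.0, 0], [0, 0, 0, 0, 0, -1.1, 0], [0, 0, 0, 0, 0, -1.2, 0], [0, 0, 0, 0, 0, -1.3, 0], [0, 0, 0, 0, 0, -1.4, 0], [0, 0, 0, 0, 0, -1.5, 0], [0, 0, 0, 0, 0, -1.57, 0], [0, 0, 0, 0, 0, -1.62, 0], [0, 0, 0, 0, 0, -1.62, 0], [0, 0, 0, 0, 0, -1.62, 0]]}}

```text
t: 23.4
ee_pos: [570.2, -113.4, 93.3]
tcp_rot: [0.03, 1.0, 0.001, 0.001]
ft_force: [-3.6, 2.4, 5.8]
gripper_width: 9.2
```

```bash
python3 - <<'E'
from h import *
st();cap('side','side14');cap('top','top14')
p=cv2.imread('pics/side14.png');q=cv2.imread('pics/top14.png')
a=cv2.resize(p[160:220,235:305],(700,600),interpolation=cv2.INTER_CUBIC);cv2.imwrite('pics/crop17.png',a)
cv2.imwrite('pics/crop18.png',cv2.resize(q[100:270,110:430],(800,425)))
s=get_state()['ee_pos']
# expected wing corners (z 72/100) for yaw 1.51
for y in(1.25,1.51,1.77):
    e=np.array([np.cos(y),np.sin(y),0]);c=np.array([569.4,-114,0])
    print(y,[((proj('side',c+k*20*e+[0,0,z])-[235,160])*10).round().tolist() for k in(-1,1) for z in(72,100)])
E
```

```text
t 23.4 yaw 3.081 F [-3.6  2.4  5.8] T [0.519 0.659 0.074] e6 0.053 q6 -1.709 [ 570.2 -113.4   93.3] 9.193512069456048
1.25 [[398.0, 251.0], [399.0, 184.0], [320.0, 306.0], [320.0, 239.0]]
1.51 [[386.0, 245.0], [387.0, 179.0], [333.0, 311.0], [333.0, 244.0]]
1.77 [[371.0, 242.0], [372.0, 176.0], [347.0, 314.0], [348.0, 248.0]]
```

View pics/crop17.png

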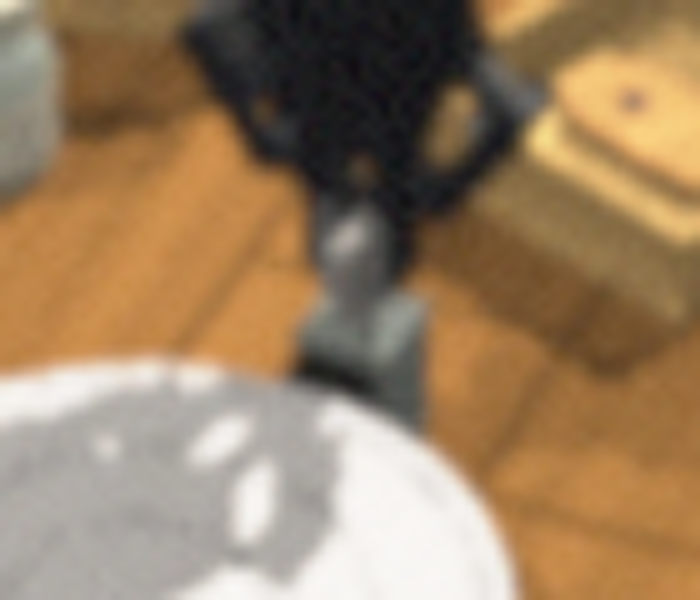

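View pics/crop18.png

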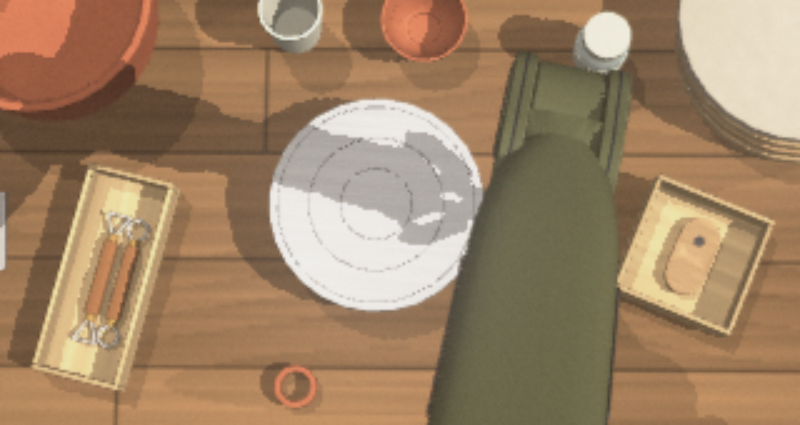

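The wing is squeezed between the fingers at crop (355,255), close to the predicted spot for 1.51 rad. The tools, rib and bystanders are in place, so I hand in.

```bash
python3 -c "
from h import *
print(hand_in());st()"
```

```text
the job is handed in; nothing more can be done
None
the job is handed in; nothing more can be done
```

I cleared the wheel, seated the thumbscrew and backed it off a quarter turn, and handed the job in at about 23.5 s of the 72 s. The fingers were still holding the screw when I handed in. The hand-in gave no verdict.

- **Placing:** both turning tools lie flat in the long tray and the rib lies flat in the square tub, as the last top view shows. I left the orange and red look-alikes alone. In the last pictures none of the cup, jar, bowl, stamp or ring looked moved. I saw the brush and spatula only in passing views.
- **Seating:** I turned the screw clockwise about 1.05 rad from where it started. The torque then jumped from 0.06 to 3 N m, because I turned about 0.16 rad past the stop before checking. It fell back evenly to zero at a jaw angle of about 1.51 rad, which I took as the stop.
- **Backing off:** the jaws finished at 3.08 rad, 1.57 from the stop, with 0.07 N m on the screw and a 40 N grip (opening 9.2 mm).
- **Not checked directly:** the final screw angle comes from the jaw angle. The arm hid the screw from the top camera, and the side view only roughly confirms it.
- **Disagreements:** the jaw opening read about 1 mm narrower than each part's stated width. The side camera was about 2 pixels off my top-view positions. Neither affected a grasp.

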